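# Turn on the hob burner under the pickle pot

## Robot

A 7-joint arm with a two-finger parallel gripper is mounted at the origin on a cart in front of the work surface, level with it; the furniture and walls round the work are solid. World frame = base frame: x ahead of the robot, y to its left, z up, the work surface at z = 0. Lengths are in m, angles in rad, forces in N, time in s.
With the tool pointing down it reaches from about 0.4 to 0.85 m from the base axis. Payload 10.4 kg.
Tool frame: the origin (TCP) lies at the very end of the fingers, on their centre line; the grasp point (between the pads) lies 19 mm behind it; z points along the fingers, x is the direction in which the jaws open and shut, and the axes are right-handed (so a half turn about z gives the same grasp; the last joint's range is limited). The gripper opens to 85 mm and grips with 20 to 120 N. Pads are 22 mm wide; open, the fingers measure 114 mm over their backs; the gripper's body (76 mm by 85 mm) begins 54 mm behind the grasp point. The pads swing forward as they close: fully open they stand 13 mm farther back than shut.
Start: joints at [-1.2, 0.332, -0.065, 1.46, 0.022, 1.35, -0.088], TCP at [0.24, 0.577, 0.207] pointing down, gripper open.
Joint ranges: [-2.6, 2.6], [-0.5, 2.12], [-1.47, 1.34], [0.16, 2.42], [-1.27, 4.41], [0.06, 2.06], [-2.6, 2.6]. Speed limits (rad/s): [2.22, 2.22, 2.79, 2.79, 3.14, 3.14, 3.14].

## Interface

Orientations are given as a unit quaternion [w, x, y, z].
In Python, from workcell import bot gives the robot as it stands.
- The arm moves only by the tool arm_command, never from a script. Its argument "increments" is a list of rows, each a list of 3 entries, a list of its own where there are three numbers: the finger opening in mm, from 0 to 85.4, then the shift along the tool's x, y, z scaled (see below), then the turn, a rotation vector about the tool's x, y, z scaled (see below). In form: [[hand, [dx, dy, dz], [wx, wy, wz]], ...]. A call has 1 to 20 rows; each row shifts and turns the commanded pose from where the row before left it, along the tool's axes as they then stand; what a row does not reach is not made up. The controller multiplies each number of a shift by 10 cm and each number of a turn by 1.5 rad. A row lasts 1/12 s, in which the tool goes at most 41.7 mm and 7.16 degrees, less where a joint would pass 70% of its speed; a pose out of reach is approached as far as the arm can. A call with a number of a shift or a turn outside -1 to 1 is refused whole. A call with a gripper value outside its range is refused whole. The fingers move at their own pace and stop on an object; the grip force is fixed at half the most. Time passes only in rows, so rows that do not move let the fingers close. It gives the time, the measured TCP pose, the force and the opening at its end, in the units of the state.
- bot.get_obs(): the state, without advancing time (a new reading comes with each control period).
- bot.get_image(name): name is "side" or "top" or "wrist"; returns a dict with "frame" (420x560x3 uint8, red, green, blue), "depth" (420x560 float32, m along the optical axis (not along the pixel's ray), 0 where there is no reading), "vertical_fov" (degrees; the focal length in pixels is half the picture's height over the tangent of half this angle, whatever the lens; pixels are square), "cx", "cy" (the principal point, pixels), "world_from_camera" (4x4, takes a point from camera to world coordinates). Camera axes: x right, y up, looking along -z (the intrinsics and any distortion apply to the point x, -y, -z); pixel columns grow to the right and rows downward; lengths in m; the calibration is good to about 2 mm. A picture is of the moment at which its call begins.
- bot.finish_job(): hands the job in, once; it reports no verdict.
Trained networks look in the newest picture that a camera, given by its name, has taken for a name from the list of things; names that differ only in an ending like _2 or _b are one class to them, and where a whole thing is asked for, a point or a joint stands for the part that bears it (a point fixed in the world has none). Each returns a list of dicts, best first, with "confidence" (0 to 1); they miss things now and then, are a little off and sometimes report something else, mostly with a low value. They report only what shows in the picture. A call takes as long as a camera call. They do not tell look-alikes from the thing itself.
- bot.look_for(name, camera): "centre" ([row, column] in pixels, amid what is visible of it).
- bot.cut_out(name, camera): "region" (420x560 bool, what is visible of it) and "centre" ([row, column] in pixels, amid what is visible of it).
- bot.spot_point(name, camera): "centre" ([row, column] in pixels: a listed point, or the origin of a listed thing).
The state is a dict: "time_s": time; "joint_pos": joint angles; "joint_velocities": joint speeds; "joint_torque": joint torques, N m; "tool_pos": TCP position; "tool_rot": TCP orientation; "contact_force": force on the tool from outside, world axes, zero at the start; "wrist_torque": the same for the moment, N m; "opening": finger opening in m.
Only numpy, scipy, OpenCV 4.12 (cv2) and the standard library are available. Lean on these libraries where they do the work, as an engineer would, in place of code of your own. Each camera call takes 0.05 s, during which the arm holds its last target.

## Task

Turn on the gas burner that the round copper pickle pot is standing on: push its knob down against the spring, turn it anticlockwise past the safety stop as far as it goes, then let it spring up again. Each knob serves the burner straight behind it. Leave the other burner, on which the firebrick is parked, off, and do not shift pot or brick.

Things in the scene. Friction and masses are not known exactly. Their poses are not given: they have to be found in the camera images.
- pickle_pot: Open round copper pot, 72 mm in diameter and 55 mm high, with black loop handles reaching 70 mm from its axis on two sides, standing on the pan support of one of the hob's two burners, 75 mm above the bench; origin at the centre of its underside. The hob is a grey box 240 x 320 mm, its top 45 mm above the bench, with two burners 160 mm apart at the back and two like knobs in front.
- firebrick: Pale scorched firebrick, 77 x 57 x 30 mm, standing on the pan support of the other burner, 75 mm above the bench; origin at the centre of its underside.
- left_knob (a joint): Angle of the left knob (seen from the robot): 0 = off, grows anticlockwise seen from above to the end stop at 1.22 rad (70 degrees) = fully on. Starts at 0. It serves the left burner, 135 mm straight behind it. While up, it is blocked at 0.1 rad by a safety stop; pushed down 7 mm or more it turns (friction 0.04 N m). Let go past 0.7 rad, it springs up and keeps its angle.
- right_knob (a joint): Angle of the right knob (seen from the robot): 0 = off, grows anticlockwise seen from above to the end stop at 1.22 rad (70 degrees) = fully on. Starts at 0. It serves the right burner, 135 mm straight behind it. While up, it is blocked at 0.1 rad by a safety stop; pushed down 7 mm or more it turns (friction 0.04 N m). Let go past 0.7 rad, it springs up and keeps its angle.
- left_grip (a point): Top centre of the left black knob's finger bar, on the knob's axis, 90 mm above the bench with the knob up; moves with the knob; z up, x along the bar. Bar 44 (x) x 14 (y) x 24 mm tall, on a round flange 48 mm across whose upper face is 24 mm below this point. Pushes down up to 12 mm against a spring: 3 N at first, 6.5 N at 7 mm, 9 N at the bottom. Hob panel: 45 mm below.
- right_grip (a point): Top centre of the right black knob's finger bar, on the knob's axis, 90 mm above the bench with the knob up; moves with the knob; z up, x along the bar. Bar 44 (x) x 14 (y) x 24 mm tall, on a round flange 48 mm across whose upper face is 24 mm below this point. Pushes down up to 12 mm against a spring: 3 N at first, 6.5 N at 7 mm, 9 N at the bottom. Hob panel: 45 mm below.
There are look-alikes about, which are no part of the job. What is shaped like the pickle_pot but green is not meant.

How it is judged:
On the way:
1. the knob of the burner under the pot is pushed down at least 5 mm before it has turned past the stop (((horizontal distance between pickle_pot and left_grip below 0.165 m and height (world z) of left_grip below 0.085 m and value of joint left_knob below 0.5 rad) or (horizontal distance between pickle_pot and right_grip below 0.165 m and height (world z) of right_grip below 0.085 m and value of joint right_knob below 0.5 rad))), for 0.05 s.
At the end, for the whole second after the job is handed in: The knob of the burner under the pot stands at 1.0 rad or more (end stop 1.22) and has sprung up to within 3 mm of its rest height; the other knob is below 0.2 rad and up; pot and firebrick are at rest on their burners within 15 mm of where they stood (((horizontal distance between pickle_pot and left_grip below 0.165 m and value of joint left_knob above 1 rad and height (world z) of each of left_grip, right_grip above 0.087 m and value of joint right_knob below 0.2 rad and distance of each of pickle_pot, firebrick from where it was at the start of the episode below 0.015 m and linear speed of pickle_pot below 0.02 m/s) or (horizontal distance between pickle_pot and right_grip below 0.165 m and value of joint right_knob above 1 rad and height (world z) of each of right_grip, left_grip above 0.087 m and value of joint left_knob below 0.2 rad and distance of each of pickle_pot, firebrick from where it was at the start of the episode below 0.015 m and linear speed of pickle_pot below 0.02 m/s))); the robot touches nothing.
It fails at once if the other burner's knob is turned on (more than 0.3 rad) ((horizontal distance between pickle_pot and left_grip below 0.165 m and value of joint right_knob above 0.3 rad) or (horizontal distance between pickle_pot and right_grip below 0.165 m and value of joint left_knob above 0.3 rad)).
It fails at once if pot or firebrick shifted by more than 30 mm (distance of any of pickle_pot, firebrick from where it was at the start of the episode above 0.03 m).
It also fails if it takes over 40 s, if anything falls off the work surface, if the arm or the gripper's body presses on something with over 40 N, if the wrist force passes 120 N, or if a joint passes its speed limit or range.

## Working session

There is one attempt and no reset: what is moved stays moved. The work goes in short steps, Python scripts to look and compute and a tool call to move; the robot and the scene stay as the last step left them, time stands still between calls to the robot, and variables do not carry over. Pictures are saved under pics/ and viewed, and the job is handed in when it is done.

Besides the shell and the picture viewer there is one more tool, called after "Emit:" by a JSON object that holds its "fn" and its "kwargs". arm_command: Moves the arm, as the interface text tells. Its arguments: {"type":"object","properties":{"increments":{"type":"array","items":{"type":"array"}}},"required":["increments"]}

```bash
mkdir -p pics
cat > h.py <<'E'
import numpy as np,cv2
from workcell import bot
def im(n,f):
    d=bot.get_image(n); cv2.imwrite('pics/'+f,d['frame'][:,:,::-1].copy()); return d
def world(d,r,c,depth=None):
    H=d['frame'].shape[0]; f=H/2/np.tan(np.radians(d['vertical_fov'])/2)
    z=d['depth'][int(round(r)),int(round(c))] if depth is None else depth
    p=np.array([(c-d['cx'])/f*z,-(r-d['cy'])/f*z,-z,1]); return (d['world_from_camera']@p)[:3]
E
python3 - <<'E'
from h import *
o=bot.get_obs(); print(o['time_s'],o['tool_pos'],o['tool_rot'],o['opening'])
for n in ['top','side']:
    d=im(n,n+'1.png')
    print(n,[k for k in d],d['vertical_fov'],d['cx'],d['cy'])
    for t in ['pickle_pot','firebrick','left_grip','right_grip']:
        for q in bot.spot_point(t,n)[:3]:
            r,c=q['centre']; print(t,q['confidence'],r,c,world(d,r,c))
E
```

```text
0.0 [0.23964577 0.57676826 0.20590397] [ 4.41092022e-04  8.31765970e-01  5.55125954e-01 -5.93198034e-04] 0.08532888297115684
top ['frame', 'depth', 'vertical_fov', 'cx', 'cy', 'world_from_camera'] 54.907018003334166 277.9384701280257 210.36619252743674
pickle_pot 0.78 217.2 354.9 [ 0.52002019 -0.04765298  0.00642275]
pickle_pot 0.76 189.1 189.6 [0.58110364 0.32519179 0.07826459]
firebrick 0.77 175.9 261.1 [0.60544825 0.17123337 0.10665641]
left_grip 0.65 247.7 194.6 [0.4559182  0.31260504 0.08848412]
right_grip 0.79 233.9 269.7 [0.48372439 0.15380374 0.08722972]
side ['frame', 'depth', 'vertical_fov', 'cx', 'cy', 'world_from_camera'] 52.66045303294119 277.1432651282897 214.8839164886188
pickle_pot 0.82 311.7 304.6 [ 0.50145527 -0.07988556  0.02578413]
pickle_pot 0.72 194.4 256.8 [0.5734873  0.29942285 0.09209637]
firebrick 0.85 215.6 294.1 [0.5923523  0.14442244 0.09173724]
left_grip 0.9 206.2 204.5 [0.45172669 0.30620015 0.076354  ]
right_grip 0.91 221.8 239.3 [0.47884378 0.1521094  0.09171502]
```

View pics/top1.png

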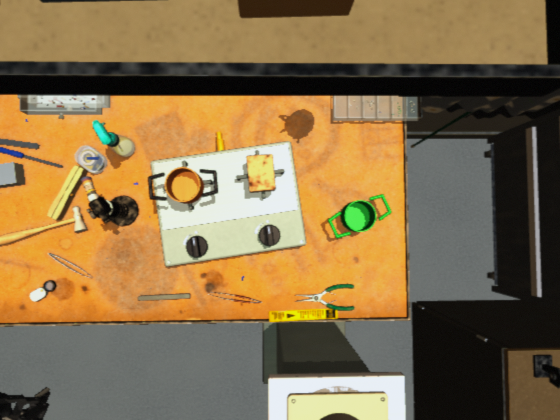

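View pics/side1.png

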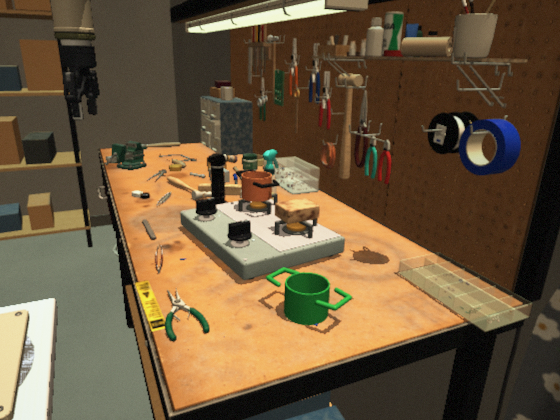

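Run:
```python
from h import *
d=bot.get_image('top')
f=d['frame'][:,:,::-1]
cv2.imwrite('pics/crop.png',cv2.resize(f[215:275,160:300],None,fx=5,fy=5,interpolation=cv2.INTER_CUBIC))
for (r0,c0) in [(247,196),(234,269)]:
    P=[]
    for r in range(r0-16,r0+17):
        for c in range(c0-16,c0+17):
            p=world(d,r,c)
            if p[2]>0.080 and p[2]<0.1:P.append(p)
    P=np.array(P); m=P.mean(0); rc=cv2.minAreaRect(P[:,:2].astype(np.float32)*1000)
    w,v=np.linalg.eigh(np.cov(P[:,:2].T)); print(len(P),m,rc,np.degrees(np.arctan2(v[1,1],v[0,1])),np.median(P[:,2]))
s=bot.get_image('side')
cv2.imwrite('pics/crops.png',cv2.resize(s['frame'][180:270,170:300,::-1],None,fx=6,fy=6,interpolation=cv2.INTER_CUBIC))
for (a,b,c,e) in [(195,225,190,222),(212,250,222,260)]:
    P=np.array([world(s,r,q) for r in range(a,b) for q in range(c,e)]);P=P[(P[:,2]>.075)&(P[:,2]<.1)&(P[:,0]<.52)]
    print(len(P),P.mean(0),P.min(0),P.max(0),cv2.minAreaRect(P[:,:2].astype(np.float32)*1000))
```

```text
150 [0.45792676 0.31294928 0.08979053] ((457.7711181640625, 313.75433349609375), (42.88263702392578, 14.593988418579102), 7.746710300445557) -171.44159957309853 0.09006403199046886
135 [0.4809497  0.15555123 0.09049734] ((481.12457275390625, 155.58169555664062), (43.227867126464844, 13.83846664428711), 7.788435459136963) -171.86888116277606 0.09065571421149377
169 [0.45515483 0.30751017 0.08471981] [0.43459631 0.299589   0.0750975 ] [0.47763871 0.32138317 0.09252021] ((456.16583251953125, 310.37152099609375), (42.757572174072266, 17.175460815429688), 7.6305646896362305)
224 [0.47803481 0.14915234 0.08489522] [0.45756117 0.14269905 0.07501003] [0.50074643 0.16103781 0.09239308] ((479.142578125, 151.1751708984375), (43.04882049560547, 14.259639739990234), 8.07762336730957)
```

View pics/crop.png

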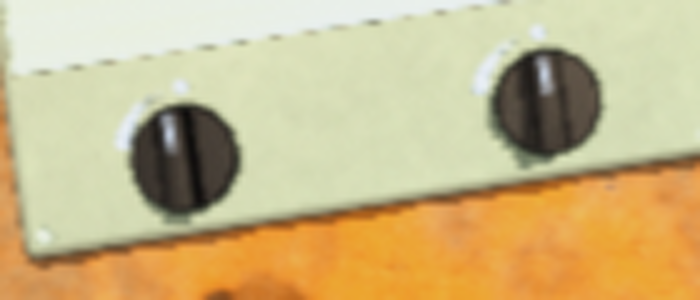

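View pics/crops.png

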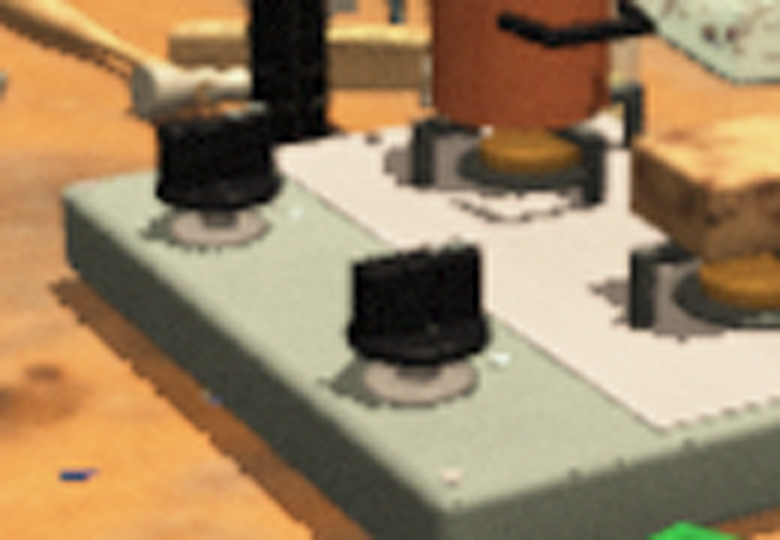

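The top view shows the copper pot at px (185,185), on the left burner with the left knob at (247,196) in front of it. The brick is on the right burner, and the green look-alike stands off the hob at (216,355). The left bar is centred at about (0.457, 0.3125) and points 8–9° off x. I'll move above it first.

Emit:
{"fn": "arm_command", "kwargs": {"increments": [[60,[-0.134,0.252,0],[0,0,0]],[60,[-0.134,0.252,0],[0,0,0]],[60,[-0.134,0.252,0],[0,0,0]],[60,[-0.134,0.252,0],[0,0,0]],[60,[-0.134,0.252,0],[0,0,0]],[60,[-0.134,0.252,0],[0,0,0]],[60,[-0.134,0.252,0],[0,0,0]],[60,[-0.134,0.252,0],[0,0,0]],[60,[-0.134,0.252,0],[0,0,0]],[60,[-0.134,0.252,0],[0,0,0]],[60,[-0.134,0.252,0],[0,0,0]],[60,[-0.134,0.252,0],[0,0,0]]]}}

```text
time_s: 1.6
tool_pos: [0.4581, 0.3115, 0.2069]
tool_rot: [-0.0, 0.832, 0.555, 0.0]
contact_force: [0.8, 0.8, 0.3]
opening: 0.0599
```

Emit:
{"fn": "arm_command", "kwargs": {"increments": [[60,[0,0,0],[0,0,0.08]],[60,[0,0,0],[0,0,0.08]],[60,[0,0,0],[0,0,0.08]],[60,[0,0,0],[0,0,0.08]],[60,[0,0,0],[0,0,0.08]],[60,[0,0,0],[0,0,0.08]],[60,[0,0,0],[0,0,0.08]],[60,[0,0,0],[0,0,0.08]],[60,[0,0,0],[0,0,0.08]],[60,[0,0,0],[0,0,0.08]],[60,[0,0,0],[0,0,0.08]],[60,[0,0,0],[0,0,0.08]],[60,[0,0,0],[0,0,0.08]],[60,[0,0,0],[0,0,0.08]],[60,[0,0,0],[0,0,0.08]],[60,[0,0,0],[0,0,0.08]],[60,[0,0,0],[0,0,0.08]],[60,[0,0,0],[0,0,0.08]],[60,[0,0,0],[0,0,0.08]],[60,[0,0,0],[0,0,0.08]]]}}

```text
time_s: 3.27
tool_pos: [0.4573, 0.3127, 0.2068]
tool_rot: [-0.0, 0.817, -0.577, -0.0]
contact_force: [-0.6, 0.9, -0.2]
opening: 0.0602
```

Emit:
{"fn": "arm_command", "kwargs": {"increments": [[60,[0,0,0],[0,0,0.07]],[60,[0,0,0],[0,0,0.06]],[60,[0,0,0],[0,0,0]]]}}

```text
time_s: 3.52
tool_pos: [0.4573, 0.3127, 0.2068]
tool_rot: [-0.0, 0.758, -0.653, -0.0]
contact_force: [0.2, -0.1, 0.6]
opening: 0.0602
```

```bash
cat >> h.py <<'E'
from scipy.spatial.transform import Rotation as Rn
def st():
    o=bot.get_obs(); q=o['tool_rot']; R=Rn.from_quat(q,scalar_first=True).as_matrix()
    print('t',round(o['time_s'],2),'p',np.round(o['tool_pos'],4),'xang',np.degrees(np.arctan2(R[1,0],R[0,0])).round(2),'z',R[:,2].round(3),'q',np.round(o['joint_pos'],2),'F',np.round(o['contact_force'],1),'M',np.round(o['wrist_torque'],2),'op',o['opening'].__round__(4)); return o,R
E
python3 - <<'E'
from h import *
o,R=st()
d=im('wrist','w1.png')
for t in ['left_grip','right_grip']:
    for q in bot.spot_point(t,'wrist')[:2]: print(t,q['confidence'],q['centre'],world(d,*q['centre']))
H,W=d['depth'].shape
rr,cc=np.mgrid[:H,:W]; f=H/2/np.tan(np.radians(d['vertical_fov'])/2); z=d['depth']
P=np.stack([(cc-d['cx'])/f*z,-(rr-d['cy'])/f*z,-z,np.ones_like(z)],-1)@d['world_from_camera'].T
m=(z>0)&(P[...,2]>.08)&(P[...,2]<.1)&(np.hypot(P[...,0]-.457,P[...,1]-.3125)<.04)
Q=P[m][:,:2].astype(np.float32)*1000; print(len(Q),Q.mean(0),cv2.minAreaRect(Q),P[m][:,2].mean())
E
```

```text
t 3.52 p [0.4573 0.3127 0.2068] xang -81.48 z [ 0.  0. -1.] q [-0.99  0.17  0.35  1.67 -0.06  1.31 -2.05] F [ 0.2 -0.1  0.6] M [-0.03 -0.01  0.02] op 0.0602
left_grip 0.98 [196.8, 284.8] [0.45726956 0.31353117 0.09037169]
right_grip 0.73 [197.2, 472.9] [0.48134693 0.1543768  0.09285316]
right_grip 0.25 [27.9, 493.4] [0.6050277  0.18708176 0.10674892]
807 [459.2583 313.8481] ((457.9464111328125, 313.50518798828125), (43.06137466430664, 13.978328704833984), 8.289450645446777) 0.08983849395996746
```

View pics/w1.png

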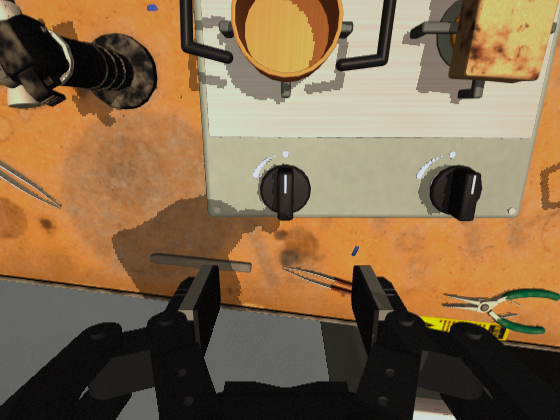

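The wrist view shows the bar upright at px (190,285). It is lined up to within about 1 mm, so I'll descend and grip.

Emit:
{"fn": "arm_command", "kwargs": {"increments": [[60,[-0.006,0,0.2],[0,0,0]],[60,[0,0,0.2],[0,0,0]],[60,[0,0,0.2],[0,0,0]],[60,[0,0,0.2],[0,0,0]],[60,[0,0,0.2],[0,0,0]],[60,[0,0,0.2],[0,0,0]],[60,[0,0,0.08],[0,0,0]],[60,[0,0,0.07],[0,0,0]],[60,[0,0,0],[0,0,0]]]}}

```text
time_s: 4.42
tool_pos: [0.4569, 0.313, 0.0709]
tool_rot: [0.001, 0.759, -0.651, -0.0]
contact_force: [-0.0, -0.5, 0.7]
opening: 0.06
```

Emit:
{"fn": "arm_command", "kwargs": {"increments": [[30,[0,0,0],[0,0,0]],[20,[0,0,0],[0,0,0]],[8,[0,0,0],[0,0,0]],[8,[0,0,0],[0,0,0]],[8,[0,0,0],[0,0,0]],[8,[0,0,0],[0,0,0]],[8,[0,0,0],[0,0,0]]]}}

```text
time_s: 5.0
tool_pos: [0.4573, 0.3133, 0.0719]
tool_rot: [-0.0, 0.759, -0.651, -0.0]
contact_force: [0.2, 0.2, 0.1]
opening: 0.0081
```

```bash
python3 -c "
from h import *
st();im('side','s2.png');im('wrist','w2.png')"
```

```text
t 5.0 p [0.4573 0.3133 0.0719] xang -81.24 z [ 0.  0. -1.] q [-0.97  0.3   0.34  1.82 -0.11  1.04 -2.01] F [0.2 0.2 0.1] M [ 0.01 -0.   -0.01] op 0.0081
```

View pics/w2.png

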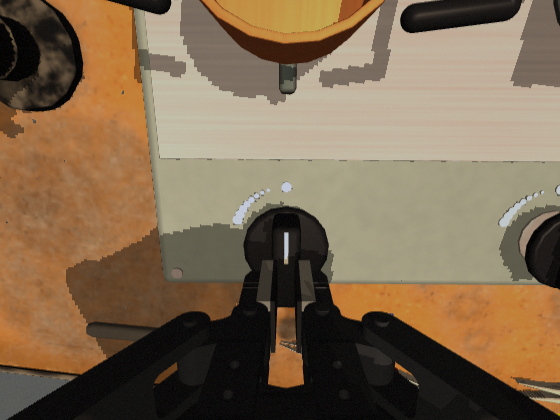

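```bash
python3 -c "
from h import *
s=bot.get_image('side')
cv2.imwrite('pics/s3.png',cv2.resize(s['frame'][150:250,150:270,::-1],None,fx=6,fy=6,interpolation=cv2.INTER_CUBIC))
d=bot.get_image('wrist')
for r in range(225,360,15): print(r,[np.round(world(d,r,c),3).tolist() for c in (262,270,286,300,310)])"
```

```text
225 [[0.469, 0.328, 0.066], [0.47, 0.324, 0.067], [0.479, 0.317, 0.088], [0.473, 0.308, 0.066], [0.474, 0.303, 0.067]]
240 [[0.461, 0.327, 0.067], [0.462, 0.323, 0.066], [0.473, 0.316, 0.091], [0.473, 0.309, 0.088], [0.465, 0.301, 0.066]]
255 [[0.452, 0.326, 0.067], [0.453, 0.322, 0.067], [0.465, 0.315, 0.091], [0.465, 0.308, 0.087], [0.456, 0.3, 0.067]]
270 [[0.466, 0.325, 0.11], [0.467, 0.322, 0.111], [0.457, 0.313, 0.09], [0.468, 0.309, 0.11], [0.469, 0.305, 0.111]]
285 [[0.466, 0.324, 0.123], [0.467, 0.321, 0.123], [0.449, 0.312, 0.091], [0.469, 0.31, 0.124], [0.469, 0.306, 0.123]]
300 [[0.466, 0.323, 0.133], [0.466, 0.321, 0.133], [0.441, 0.311, 0.091], [0.468, 0.31, 0.133], [0.469, 0.307, 0.133]]
315 [[0.467, 0.323, 0.143], [0.461, 0.32, 0.134], [0.371, 0.3, 0.001], [0.463, 0.309, 0.134], [0.47, 0.308, 0.144]]
330 [[0.467, 0.322, 0.152], [0.456, 0.319, 0.135], [0.356, 0.297, -0.001], [0.456, 0.308, 0.134], [0.47, 0.308, 0.152]]
345 [[0.471, 0.322, 0.163], [0.45, 0.318, 0.136], [0.344, 0.296, 0.003], [0.45, 0.307, 0.134], [0.475, 0.31, 0.165]]
```

View pics/s3.png

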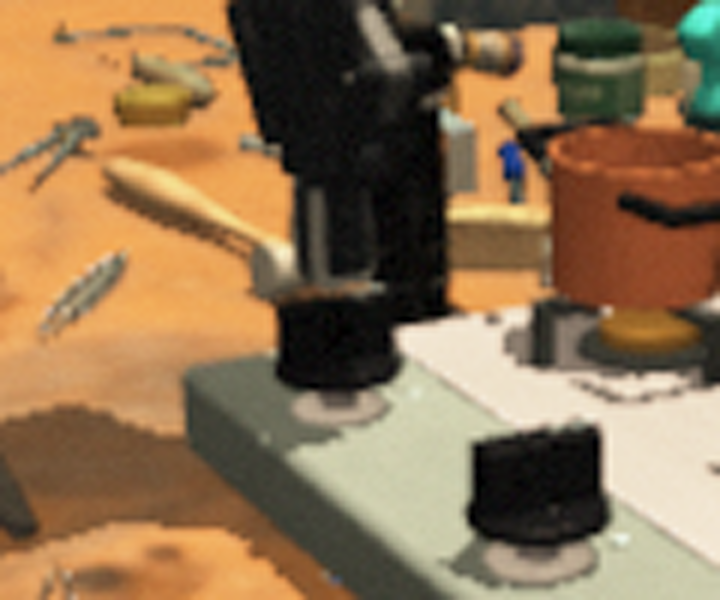

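Emit:
{"fn": "arm_command", "kwargs": {"increments": [[0,[0,0,0],[0,0,0]],[0,[0,0,0],[0,0,0]],[0,[0,0,0],[0,0,0]]]}}

```text
time_s: 5.45
tool_pos: [0.4573, 0.3133, 0.0717]
tool_rot: [-0.0, 0.759, -0.651, -0.0]
contact_force: [-0.7, 0.5, 0.7]
opening: 0.0
```

```bash
python3 -c "
from h import *
st()
w=im('wrist','w3.png')
cv2.imwrite('pics/w3c.png',cv2.resize(w['frame'][190:340,200:370,::-1],None,fx=4,fy=4,interpolation=cv2.INTER_CUBIC))"
```

```text
t 5.45 p [0.4573 0.3133 0.0717] xang -81.25 z [-0.  0. -1.] q [-0.97  0.3   0.34  1.82 -0.11  1.04 -2.01] F [-0.7  0.5  0.7] M [-0.01  0.04 -0.01] op 0.0
```

View pics/w3c.png

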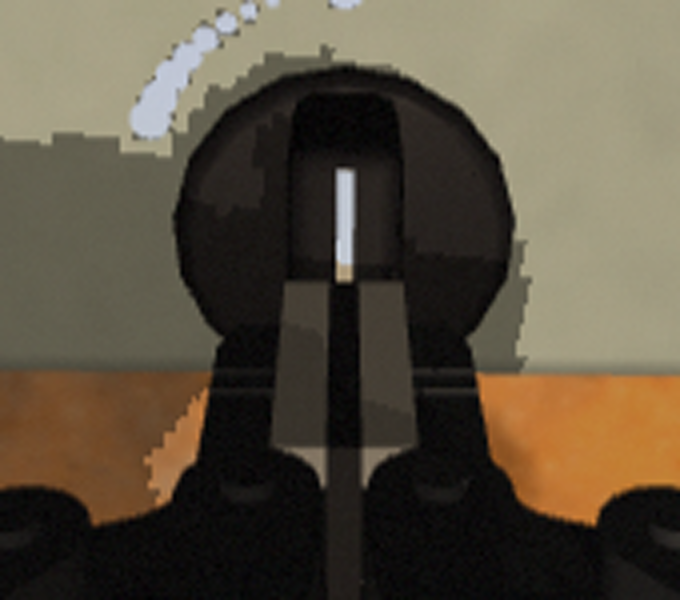

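```bash
python3 -c "
from h import *
d=bot.get_image('wrist')
for r in range(252,282,2): print(r,[np.round(world(d,r,c),3).tolist() for c in (260,274,280,286,292,298,306)])
s=bot.get_image('side')
print()
for r in range(170,222,3): print(r,[np.round(world(s,r,c),3).tolist() for c in (196,201,206,211,216)])
"
```

```text
252 [[0.453, 0.327, 0.066], [0.465, 0.32, 0.089], [0.466, 0.318, 0.09], [0.467, 0.315, 0.092], [0.467, 0.312, 0.091], [0.467, 0.309, 0.09], [0.458, 0.302, 0.067]]
254 [[0.452, 0.327, 0.065], [0.465, 0.32, 0.09], [0.465, 0.317, 0.09], [0.466, 0.315, 0.09], [0.466, 0.312, 0.089], [0.466, 0.309, 0.09], [0.456, 0.302, 0.066]]
256 [[0.452, 0.327, 0.068], [0.463, 0.32, 0.089], [0.464, 0.317, 0.091], [0.465, 0.315, 0.091], [0.465, 0.312, 0.092], [0.465, 0.309, 0.089], [0.455, 0.302, 0.066]]
258 [[0.45, 0.327, 0.067], [0.463, 0.32, 0.091], [0.463, 0.317, 0.091], [0.464, 0.314, 0.091], [0.464, 0.311, 0.09], [0.464, 0.309, 0.09], [0.455, 0.302, 0.068]]
260 [[0.449, 0.327, 0.067], [0.467, 0.32, 0.101], [0.467, 0.318, 0.102], [0.468, 0.315, 0.101], [0.468, 0.312, 0.102], [0.468, 0.31, 0.1], [0.453, 0.301, 0.066]]
262 [[0.448, 0.327, 0.067], [0.467, 0.32, 0.104], [0.467, 0.318, 0.103], [0.468, 0.315, 0.103], [0.468, 0.312, 0.103], [0.468, 0.31, 0.103], [0.451, 0.301, 0.066]]
264 [[0.447, 0.326, 0.067], [0.467, 0.32, 0.105], [0.467, 0.318, 0.105], [0.468, 0.315, 0.106], [0.468, 0.312, 0.106], [0.4
[... 2762 characters left out ...]
.522, 0.002], [0.443, 0.303, 0.079], [0.455, 0.305, 0.077], [0.467, 0.308, 0.074], [0.498, 0.376, 0.048]]
209 [[0.436, 0.322, 0.067], [0.443, 0.303, 0.072], [0.228, -0.566, 0.39], [0.467, 0.309, 0.067], [0.477, 0.303, 0.068]]
212 [[0.433, 0.309, 0.064], [0.441, 0.298, 0.067], [0.451, 0.293, 0.067], [0.462, 0.29, 0.067], [0.476, 0.302, 0.061]]
215 [[0.439, 0.337, 0.047], [0.449, 0.332, 0.047], [0.454, 0.305, 0.055], [0.468, 0.316, 0.05], [0.482, 0.321, 0.046]]
218 [[0.434, 0.319, 0.046], [0.444, 0.311, 0.048], [0.453, 0.304, 0.049], [0.464, 0.302, 0.048], [0.476, 0.302, 0.046]]
221 [[0.429, 0.297, 0.048], [0.44, 0.298, 0.046], [0.45, 0.293, 0.046], [0.46, 0.289, 0.046], [0.471, 0.285, 0.046]]
```

The reported TCP height and the pictures disagree. Both the wrist and side cameras put the shut fingertips at z≈0.100, where the tool pose says 0.072, so the fingers closed in the air above the bar. I'll go by the cameras: open, descend about 29 mm more, and close again.

Emit:
{"fn": "arm_command", "kwargs": {"increments": [[50,[0,0,0],[0,0,0]],[50,[0,0,0],[0,0,0]],[50,[0,0,0],[0,0,0]],[50,[0,0,0],[0,0,0]],[50,[0,0,0.1],[0,0,0]],[50,[0,0,0.1],[0,0,0]],[50,[0,0,0.08],[0,0,0]],[50,[0,0,0],[0,0,0]]]}}

```text
time_s: 6.27
tool_pos: [0.456, 0.3123, 0.0411]
tool_rot: [0.002, 0.759, -0.651, -0.0]
contact_force: [0.5, -0.0, -0.4]
opening: 0.05
```

```bash
python3 -c "
from h import *
st()
w=im('wrist','w4.png')"
```

```text
t 6.27 p [0.456  0.3123 0.0411] xang -81.24 z [-0.003 -0.003 -1.   ] q [-0.96  0.34  0.33  1.85 -0.13  0.98 -2.  ] F [ 0.5 -0.  -0.4] M [-0.03  0.01 -0.01] op 0.05
```

View pics/w4.png

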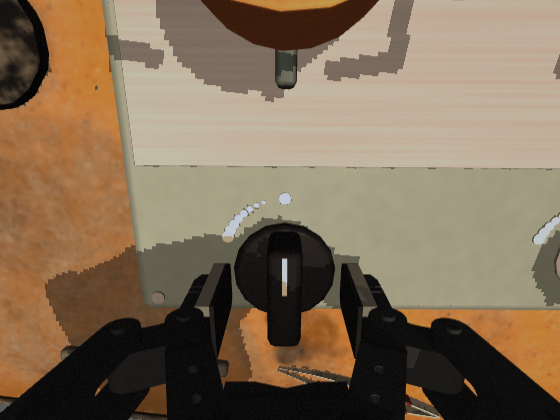

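The fingers now straddle the bar, at px columns 220 and 350 with the bar at 285. Closing.

Emit:
{"fn": "arm_command", "kwargs": {"increments": [[30,[0,0,0],[0,0,0]],[20,[0,0,0],[0,0,0]],[5,[0,0,0],[0,0,0]],[5,[0,0,0],[0,0,0]],[5,[0,0,0],[0,0,0]],[5,[0,0,0],[0,0,0]]]}}

```text
time_s: 6.82
tool_pos: [0.4575, 0.3134, 0.0441]
tool_rot: [-0.0, 0.759, -0.651, 0.0]
contact_force: [-0.1, 0.4, 1.7]
opening: 0.0125
```

```bash
python3 -c "
from h import *
st()
w=im('wrist','w5.png')"
```

```text
t 6.82 p [0.4575 0.3134 0.0441] xang -81.25 z [ 0.001  0.001 -1.   ] q [-0.96  0.34  0.33  1.85 -0.13  0.98 -2.  ] F [-0.1  0.4  1.7] M [-0.17 -0.04 -0.04] op 0.0125
```

View pics/w5.png

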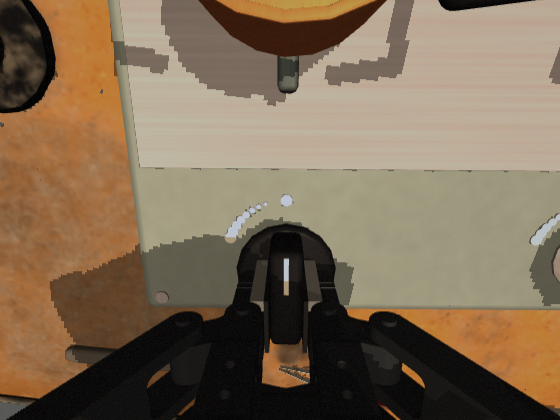

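The bar is now gripped: the opening stops at 12.5 mm. Next I push down 10 mm.

Emit:
{"fn": "arm_command", "kwargs": {"increments": [[5,[0,0,0.03],[0,0,0]],[5,[0,0,0.03],[0,0,0]],[5,[0,0,0.02],[0,0,0]],[5,[0,0,0.02],[0,0,0]],[5,[0,0,0],[0,0,0]],[5,[0,0,0],[0,0,0]]]}}

```text
time_s: 7.37
tool_pos: [0.4576, 0.3134, 0.0339]
tool_rot: [-0.0, 0.759, -0.651, 0.0]
contact_force: [-1.1, -1.5, 7.4]
opening: 0.0125
```

```bash
python3 -c "
from h import *
st()
d=im('wrist','w6.png')
for r in (250,262,270,275): print(np.round(world(d,r,279),4),np.round(world(d,r,292),4))"
```

```text
t 7.37 p [0.4576 0.3134 0.0339] xang -81.25 z [ 0.  0. -1.] q [-0.96  0.35  0.33  1.85 -0.13  0.96 -1.99] F [-1.1 -1.5  7.4] M [-0.39  0.22 -0.04] op 0.0125
[0.4783 0.3195 0.0771] [0.4791 0.3144 0.0772]
[0.4745 0.3189 0.0801] [0.4754 0.3139 0.0802]
[0.4713 0.3184 0.0804] [0.4715 0.3133 0.0793]
[0.4687 0.3181 0.0797] [0.469  0.3129 0.0788]
```

View pics/w6.png

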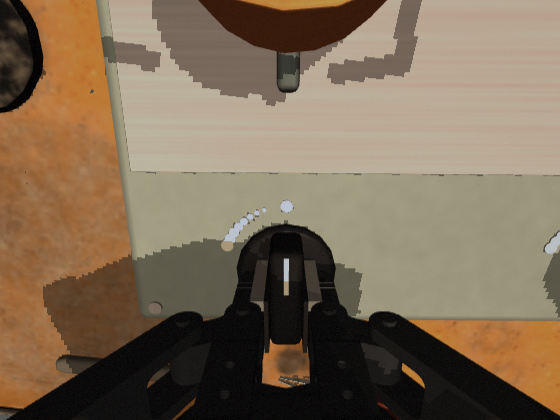

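The bar top is now at z≈0.080, so the knob is 10 mm down. Turning it anticlockwise, which is −z in the tool frame, by about 69°.

Emit:
{"fn": "arm_command", "kwargs": {"increments": [[5,[0,0,0],[0,0,-0.067]],[5,[0,0,0],[0,0,-0.067]],[5,[0,0,0],[0,0,-0.067]],[5,[0,0,0],[0,0,-0.067]],[5,[0,0,0],[0,0,-0.067]],[5,[0,0,0],[0,0,-0.067]],[5,[0,0,0],[0,0,-0.067]],[5,[0,0,0],[0,0,-0.067]],[5,[0,0,0],[0,0,-0.067]],[5,[0,0,0],[0,0,-0.067]],[5,[0,0,0],[0,0,-0.067]],[5,[0,0,0],[0,0,-0.067]],[5,[0,0,0],[0,0,0]],[5,[0,0,0],[0,0,0]]]}}

```text
time_s: 8.58
tool_pos: [0.4577, 0.3132, 0.034]
tool_rot: [-0.0, 0.994, -0.106, 0.0]
contact_force: [-0.8, -2.1, 7.6]
opening: 0.0125
```

```bash
python3 -c "
from h import *
st()
d=im('wrist','w7.png')
"
```

```text
t 8.58 p [0.4577 0.3132 0.034 ] xang -12.13 z [ 0.001  0.    -1.   ] q [-0.79  0.34  0.13  1.84 -0.05  0.96 -0.85] F [-0.8 -2.1  7.6] M [-0.5   0.15  0.03] op 0.0125
```

View pics/w7.png

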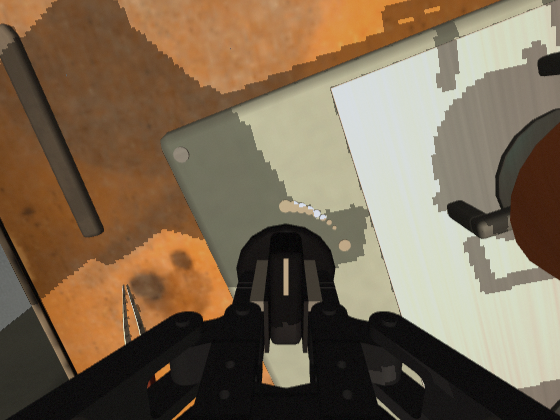

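The knob turned 69°: the pointer is at the end of the arc. Now I ease up, release and retreat.

Emit:
{"fn": "arm_command", "kwargs": {"increments": [[5,[0,0,-0.04],[0,0,0]],[5,[0,0,-0.04],[0,0,0]],[5,[0,0,-0.015],[0,0,0]],[5,[0,0,0],[0,0,0]],[25,[0,0,0],[0,0,0]],[45,[0,0,0],[0,0,0]],[60,[0,0,0],[0,0,0]],[60,[0,0,0],[0,0,0]],[60,[0,0,0],[0,0,0]],[60,[0,0,-0.2],[0,0,0]],[60,[0,0,-0.3],[0,0,0]],[60,[0,0,-0.3],[0,0,0]],[60,[0,0,-0.3],[0,0,0]],[60,[0,0,-0.3],[0,0,0]],[60,[0,0,0],[0,0,0]],[60,[0,0,0],[0,0,0]]]}}

```text
time_s: 9.97
tool_pos: [0.458, 0.314, 0.1849]
tool_rot: [-0.001, 0.994, -0.106, 0.001]
contact_force: [-0.3, -0.1, -0.7]
opening: 0.06
```

```bash
python3 -c "
from h import *
st()
d=im('wrist','w8.png')
H,W=d['depth'].shape
rr,cc=np.mgrid[:H,:W]; f=H/2/np.tan(np.radians(d['vertical_fov'])/2); z=d['depth']
P=np.stack([(cc-d['cx'])/f*z,-(rr-d['cy'])/f*z,-z,np.ones_like(z)],-1)@d['world_from_camera'].T
for X,Y in [(.4575,.3133),(.481,.155)]:
  m=(z>0)&(P[...,2]>.08)&(P[...,2]<.1)&(np.hypot(P[...,0]-X,P[...,1]-Y)<.03)
  if m.sum()<9: continue
  Q=P[m][:,:2].astype(np.float32)*1000; print(len(Q),cv2.minAreaRect(Q),np.median(P[m][:,2]))
im('top','t8.png')
for t in ['pickle_pot','firebrick']:
    print(t,[(q['confidence'],q['centre']) for q in bot.spot_point(t,'side')[:2]])
s=im('side','s8.png')
for t in ['pickle_pot','firebrick','left_grip','right_grip']:
    print(t,[(q['confidence'],q['centre'],world(s,*q['centre']).round(3)) for q in bot.spot_point(t,'side')[:2]])
"
```

```text
t 9.97 p [0.458  0.314  0.1849] xang -12.14 z [ 0.003  0.002 -1.   ] q [-0.8   0.19  0.14  1.69 -0.03  1.26 -0.87] F [-0.3 -0.1 -0.7] M [-0.    0.    0.04] op 0.06
906 ((457.1877136230469, 314.0235290527344), (43.516143798828125, 13.207600593566895), 77.58058166503906) 0.09032364873108811
844 ((479.3017578125, 156.16690063476562), (42.601905822753906, 15.276979446411133), 6.542182445526123) 0.09006475625971169
pickle_pot [(0.91, [195.3, 257.7]), (0.82, [312.5, 302.9])]
firebrick []
pickle_pot [(0.68, [195.2, 258.3], array([0.575, 0.293, 0.092]))]
firebrick [(0.67, [216.5, 294.3], array([0.593, 0.144, 0.09 ]))]
left_grip [(0.77, [202.0, 204.1], array([0.448, 0.294, 0.09 ]))]
right_grip [(0.9, [220.4, 239.9], array([0.52 , 0.266, 0.047]))]
```

View pics/w8.png

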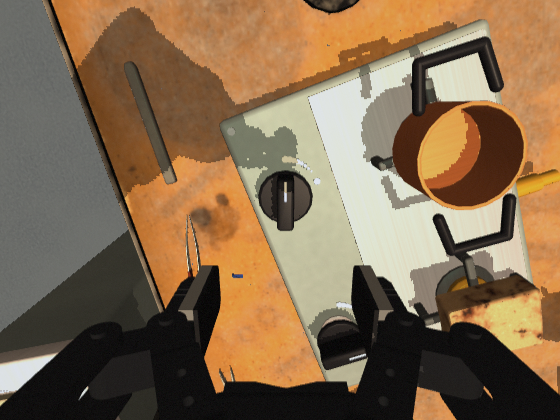

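View pics/s8.png

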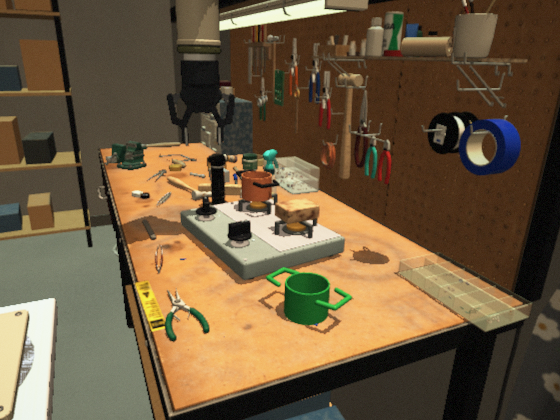

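The left bar is now at 77.6°, from about 8.3° at the start, and has sprung up to z=0.090. The right knob is unchanged at about 7° and up. Pot and brick have not moved in the side view, and the gripper is clear.

```bash
python3 -c "
from h import *
print(bot.finish_job())"
```

```text
the job is handed in; nothing more can be done
None
```

I turned on the left burner, the one under the copper pot, and handed the job in. I gripped the left knob's bar, pushed it about 10 mm down, turned it about 69° anticlockwise, let it spring up and backed the gripper off.

**Last checks, before handing in:**
- **Left knob:** the bar turned from about 8.3° to 77.6°, or 1.21 rad, and its top is back at 0.090 m.
- **Right knob:** unchanged at about 7° and up, at 0.090 m.
- **Pot and firebrick:** both appear within about 2 pixels of where they were in the side picture.
- **Gripper:** clear of everything, with contact force near zero. The last clock reading was about 10 s.

**What failed or disagreed:**
- **Tool height:** the reported TCP height was about 28 mm lower than the fingertip height seen by both the wrist and side cameras. The first grip therefore closed in the air above the bar and touched nothing. I went by the cameras and the second grip held.
- **Networks at the end:** in the side view one firebrick query came back empty. The right-knob point landed on the hob panel, so I took the right knob's angle and height from the wrist camera's depth instead.

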